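Close the latch greaser: cap on, screwed home, vent shut

ROBOT

A 7-joint arm with a two-finger parallel gripper is mounted at the origin on the work surface. World frame = base frame: x ahead of the robot, y to its left, z up, the work surface at z = 0. Lengths are in m, angles in degrees, forces in N, time in s.
With the tool pointing down it reaches from about 0.375 to 0.925 m from the base axis. Payload 3.1 kg.
Tool frame: the origin (TCP) lies between the finger pads; the fingertips stand 17 mm ahead of it and the grasp point (between the pads) lies 2 mm behind it; z points along the fingers, y is the line along which they close (so a half turn about z gives the same grasp; the last joint's range is limited). The gripper opens to 85 mm and grips with 20 to 120 N. Pads are 22 mm wide; open, the fingers measure 114 mm over their backs; the gripper's body (76 mm by 85 mm) begins 54 mm behind the grasp point. The pads swing forward as they close: fully open they stand 13 mm farther back than shut.
Start: joints at [-76.02, 21.939, 2.515, 91.553, -1.026, 66.532, -2.859], TCP at [0.218, 0.612, 0.248] pointing down, gripper open.
Joint ranges: [-149.38, 149.38], [-23.57, 123.04], [-84.95, 90], [0, 143.3], [-89.99, 269.99], [3.08, 112.72], [-163.45, 163.45]. Speed limits (degrees/s): [159.86, 159.86, 180, 180, 180, 180, 180].

INTERFACE

Orientations are given as [roll, pitch, yaw] about the fixed x, y, z axes, in that order (R = Rz(yaw) Ry(pitch) Rx(roll)).
In Python, from station import env gives the robot as it stands.
- The arm moves only by the tool drive_tool, never from a script. Its argument "deltas" is a list of rows, each a list of 7 numbers: the turn, a rotation vector about the world's x, y, z in rad, then the shift along the world's x, y, z in m, then the opening in per cent of the stroke, from 0 (shut) to 100 (fully open). A call has 1 to 10 rows; each row is the pose to reach, as a shift and turn from the pose commanded when the call began; what a row does not reach only later rows make up. A row lasts 1/10 s, in which the tool goes at most 50 mm and 8.59 degrees, less where a joint would pass 70% of its speed; a pose out of reach is approached as far as the arm can. A call with a gripper value outside its range is refused whole. The fingers move at their own pace and stop on an object; the grip force is fixed at half the most. Time passes only in rows, so rows that repeat a pose let the fingers close. It gives the time, the measured TCP pose, the force, the opening and the grip force at its end, in the units of the state.
- env.observe(): the state, without advancing time (a new reading comes with each control period).
- env.camera(name): name is "scene" or "top" or "wrist"; returns the picture (384x512x3 uint8, red, green, blue); there is no depth.
- env.camera_info(name): a dict with "K" (3x3 intrinsics, pixels), "k1" (the pictures are not rectified: a ray, as slopes to the right and down, at radius r is drawn at 1 + k1 r^2 times it, then the intrinsics apply), "extrinsics" (4x4, takes a point from world to camera coordinates). Camera axes: x right, y down, z forward; pixel columns grow to the right and rows downward; lengths in m; the calibration is good to about 2 mm. A picture is of the moment at which its call begins: read the wrist's pose just before it. camera_info takes no time and is no camera call; for the wrist camera it gives the pose at the moment of the call.
- env.hand_in(): hands the job in; it is judged then, once.
The state is a dict: "t": time; "joints": joint angles; "joint_vel": joint speeds; "joint_efforts": joint torques, N m; "position": TCP position; "tcp_rot": TCP orientation; "wrist_force": force on the tool from outside, world axes, zero at the start; "ft_torque": the same for the moment, N m; "gripper_width": finger opening in m; "grip_force": force on a finger pad.
Only numpy, scipy, OpenCV 4.12 (cv2) and the standard library are available. Lean on these libraries where they do the work, as an engineer would, in place of code of your own. Each camera call takes 0.05 s, during which the arm holds its last target. There are 200 camera calls.

TASK

Close the grease pot on the latch bench: swing the bridge with its captive screw cap back over the mouth of the pot until it meets the stop pin, then screw the cap down clockwise until it comes up hard against its end stop, and only then turn the vent knob clockwise to its end stop. Leave the other things on the bench where they are.

Things in the scene. Friction and masses are not known exactly. Their poses are not given: they have to be found in the camera images.
- greaser: Bench greaser, bolted down: dark steel base plate (x -60 to +165 mm, y -75 to +170 mm in its frame, 12 mm thick) with a grey round grease pot 88 mm across at its origin, a steel post 26 mm across at x +110, y 0, a thin stop pin (12 mm, top 150 mm up) at x +60, y +21.5, and a grey valve block 70 x 70 mm with the vent knob at x +20, y +125. Origin: underside, on the pot's axis; z up.
- neck (a point): Centre of the pot's open mouth (steel neck 52 mm across outside), 110 mm above the bench. Axes as the greaser's.
- pivot (a point): On the post's axis, 140 mm above the bench, at mid-thickness of the bridge, which swings about the vertical through it. The bridge is a flat steel arm 28 mm wide, 12 mm thick (top 146 mm above the bench; hub at the post 40 mm across, top 162 mm) that carries the screw cap 110 mm from the post's axis.
- bridge (a joint): Swing of the bridge: 0 = against the stop pin, cap over the mouth; grows anticlockwise seen from above as it swings away, up to 1.7 rad. It stays where left (friction 0.25 N m). If the cap is gripped while the bridge swings, the hand must turn with the bridge, or the cap turns on its thread.
- cap: Screw cap: upright ribbed dark steel drum, 56 mm across, 40 mm high, a bright bar across its top, captive on the bridge's free end above a rubber sealing disc. Turning it clockwise seen from above lowers it 4 mm per rad. Friction 0.3 N m, stays where left. Starts 2.6 to 3.6 rad short of its hard clockwise end stop (home), where the torque rises at once. Origin: centre of underside.
- cap_top (a point): Centre of the cap's top face (the 2 mm bar stands above it); x along the bar, turning with the cap. At home it is 189 mm above the bench and the cap's underside is 3 mm above the bridge; fully backed off it is 15.2 mm (3.8 rad) higher. Fingers have free room all round the drum from above, down to the bridge.
- vent (a joint): Turn of the vent knob: 0 = fully anticlockwise (open), grows clockwise seen from above, end stop (shut) at 2.2 rad. Starts 0.9 to 1.4 rad short of the stop. Friction 0.12 N m.
- vent_grip (a point): Vent knob, black, on its vertical axis at the height to grip, 99 mm above the bench; x along its grip bar, which is 61 mm long, 14 mm thick, from 76 to 106 mm above the bench, on a round skirt 64 mm across (top 76 mm up).
- housing: Black lock housing, 95 x 65 x 42 mm, loose. Bystander. Origin: centre of underside.
- pad: Orange rubber bump pad, 85 x 50 x 28 mm, loose. Bystander. Origin: centre of underside.
- pin: Steel inspection pin with cross handle, 131 mm long, lying along its x, 20 mm high, loose. Bystander.
- spanner: Steel spanner, 170 mm long, lying along its x, loose. Bystander.
- tin: Bare metal can, 72 mm across, 100 mm high, standing loose. Bystander. Origin: centre of underside.
- brush: Hand brush, 170 mm long, lying along its x, loose. Bystander.

How it is judged (in metres and radians):
On the way, in this order (a step that is already met when the one before it is completed fails the run):
1. the bridge is swung home over the mouth, the cap not yet screwed down (value of joint bridge below 0.05 rad and z of cap_top in the frame of greaser above 0.193 m), for 0.1 s.
2. the cap is screwed home (value of joint bridge below 0.06 rad and z of cap_top in the frame of greaser below 0.1899 m), for 0.1 s.
3. the vent knob is turned shut (value of joint vent above 2.08 rad), for 0.1 s.
At the end, for the whole second after the job is handed in: The bridge is within 0.06 rad of its stop (cap within 7 mm of the mouth's axis), the cap is screwed down to within 0.9 mm of home (under a quarter rad short of its end stop), and the vent knob is within 0.12 rad of its clockwise end stop (all of step 2 and horizontal distance between cap_top and neck below 0.007 m and value of joint vent above 2.08 rad); the robot touches nothing.
It fails at once if a bystander is shifted by more than 25 mm (distance of any of housing, pad, pin, spanner, tin, brush from where it was at the start of the episode above 0.025 m).
It also fails if it takes over 67 s, if anything falls off the work surface, if the arm or the gripper's body presses on something with over 40 N, if the wrist force passes 120 N, or if a joint passes its speed limit or range.

## Working session

There is one attempt and no reset: what is moved stays moved. The work goes in short steps, Python scripts to look and compute and a tool call to move; the robot and the scene stay as the last step left them, time stands still between calls to the robot, and variables do not carry over. Pictures are saved under pics/ and viewed, at most 10 in all, crops included, and the job is handed in when it is done.

Besides the shell and the picture viewer there is one more tool, called after "Request:" by a JSON object that holds its "op" and its "data", one argument or row to a line. drive_tool: Moves the arm, as the interface text tells. Its arguments: {"type":"object","properties":{"deltas":{"type":"array"}},"required":["deltas"]}

```bash
mkdir -p pics; ls; python3 - <<'E'
from station import env
import cv2,numpy as np
s=env.observe();print(s)
for n in("scene","top"):
    cv2.imwrite(f"pics/{n}0.png",env.camera(n)[:,:,::-1]);i=env.camera_info(n);print(n,i)
E
```

```text
pics
{'t': 0.0, 'joints': array([-76.01813061,  21.99210914,   2.51094963,  91.65017514,
        -1.02748486,  66.53161618,  -2.85968122]), 'joint_vel': array([-0.02022153, -0.03573628, -0.0067884 , -0.03869942,  0.00085898,
        0.12730139, -0.00917241]), 'joint_efforts': array([ 5.13628293e-04, -4.33462393e+01,  1.02441821e+00, -2.49509847e+01,
        1.04658678e-02,  1.14108558e-02,  4.90266473e-06]), 'position': array([0.21757247, 0.61154051, 0.24687631]), 'tcp_rot': array([-1.79848697e+02,  6.19658678e-03,  1.60418294e+02]), 'wrist_force': array([-0.68582198, -0.99346749,  0.42949022]), 'ft_torque': array([ 0.03031018, -0.04024418, -0.01490175]), 'grip_force': 0.0, 'gripper_width': 0.08531215209233091}
scene {'K': array([[413.97010971,   0.        , 255.5900831 ],
       [  0.        , 413.97010971, 195.46897905],
       [  0.        ,   0.        ,   1.        ]]), 'k1': -0.0014845118888411775, 'extrinsics': array([[-0.27312525,  0.96185731,  0.01526833,  0.19569186],
       [ 0.57697033,  0.1764931 , -0.79746813, -0.20051048],
       [-0.7697453 , -0.20899931, -0.60316785,  1.74601294],
       [ 0.        ,  0.        ,  0.        ,  1.        ]])}
top {'K': array([[383.01177182,   0.        , 252.82098755],
       [  0.        , 383.01177182, 194.93238963],
       [  0.        ,   0.        ,   1.        ]]), 'k1': -0.12761125149547675, 'extrinsics': array([[ 9.77974784e-03, -9.99948660e-01,  2.65200246e-03,
        -4.35524651e-02],
       [-9.82674810e-01, -1.01016170e-02, -1.85062625e-01,
         5.84224956e-01],
       [ 1.85079914e-01, -7.96190201e-04, -9.82723151e-01,
         9.34216819e-01],
       [ 0.00000000e+00,  0.00000000e+00,  0.00000000e+00,
         1.00000000e+00]])}
```

View pics/top0.png

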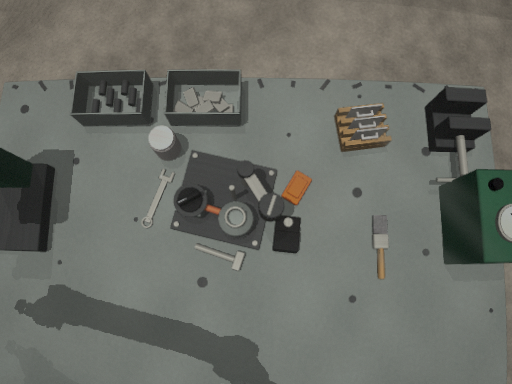

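View pics/scene0.png

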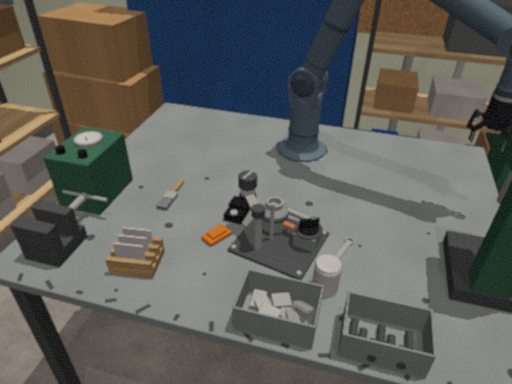

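```bash
cat > h.py <<'E'
import numpy as np,cv2
from station import env
def ray(i,uv):
    K=i["K"];E=i["extrinsics"];d=np.array([i["k1"],0,0,0,0.])
    # given model: drawn = (1+k1 r^2)*slope
    p=cv2.undistortPointsIter(np.array([[uv]],float),K,d,None,None,(3,50,1e-10)).ravel()
    R=E[:3,:3];return -R.T@E[:3,3],R.T@np.array([p[0],p[1],1])
def onz(i,uv,z):
    c,d=ray(i,uv);return c+d*(z-c[2])/d[2]
def px(i,P):
    E=i["extrinsics"];r=cv2.Rodrigues(E[:3,:3])[0]
    return cv2.projectPoints(np.array([P],float),r,E[:3,3],i["K"],np.array([i["k1"],0,0,0,0.]))[0].ravel()
E
python3 - <<'E'
import cv2
a=cv2.imread("pics/top0.png")[140:260,140:300];cv2.imwrite("pics/tc.png",cv2.resize(a,None,fx=5,fy=5,interpolation=2))
from h import *
i=env.camera_info("top")
for n,uv,z in(("mouth",(236,217),.11),("vent",(191,203),.106),("cap",(271,206),.2),("post",(247,171),.162)):print(n,onz(i,uv,z))
E
```

```text
mouth [0.51967302 0.00235395 0.11      ]
vent [0.55334593 0.11315187 0.106     ]
cap [ 0.53305269 -0.0775265   0.2       ]
post [ 0.62087665 -0.02351954  0.162     ]
```

View pics/tc.png

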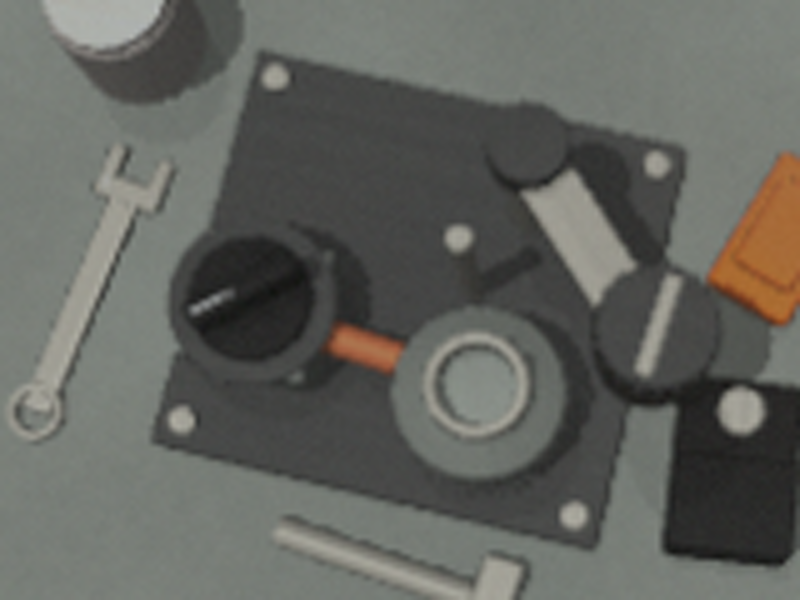

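Request:
{"op": "drive_tool", "data": {
  "deltas": [
    [0,0,0,0,0,0.05,100],
    [0,0,0,0,0,0.1,100],
    [0,0,-0.15,0.02,-0.04,0.15,100],
    [0,0,-0.3,0.04,-0.08,0.17,100],
    [0,0,-0.45,0.06,-0.13,0.17,100],
    [0,0,-0.6,0.08,-0.17,0.17,100],
    [0,0,-0.75,0.1,-0.22,0.17,100],
    [0,0,-0.9,0.12,-0.26,0.17,100],
    [0,0,-1.05,0.14,-0.3,0.17,100],
    [0,0,-1.2,0.16,-0.34,0.17,100]
  ]
}}

```text
t: 1.1
position: [0.3781, 0.2701, 0.4178]
tcp_rot: [-180.0, -0.0, 91.3]
wrist_force: [1.4, 0.5, -0.6]
gripper_width: 0.0853
grip_force: 0.0
```

Request:
{"op": "drive_tool", "data": {
  "deltas": [
    [0,0,-0.06,0.02,-0.04,0,100],
    [0,0,-0.12,0.04,-0.08,0,100],
    [0,0,-0.17,0.06,-0.12,0,100],
    [0,0,-0.17,0.08,-0.16,0,100],
    [0,0,-0.17,0.1,-0.2,0,100],
    [0,0,-0.17,0.12,-0.24,0,100],
    [0,0,-0.17,0.12,-0.28,0,100],
    [0,0,-0.17,0.12,-0.29,0,100],
    [0,0,-0.17,0.12,-0.29,0,100],
    [0,0,-0.17,0.12,-0.29,0,100]
  ]
}}

```text
t: 2.1
position: [0.4976, -0.0159, 0.4179]
tcp_rot: [-180.0, -0.1, 82.0]
wrist_force: [0.3, 0.5, 0.4]
gripper_width: 0.0851
grip_force: 0.0
```

```bash
python3 - <<'E'
from h import *
s=env.observe();i=env.camera_info("wrist")
im=env.camera("wrist");cv2.imwrite("pics/w1.png",im[:,:,::-1])
np.save("w1.npy",i,allow_pickle=True)
print({k:np.round(s[k],3) for k in("t","joints","position","tcp_rot")});print(i)
E
```

```text
{'t': np.float64(2.1), 'joints': array([-45.408,  -3.253,  41.342,  99.913,   2.095,  82.567, -12.356]), 'position': array([ 0.498, -0.016,  0.418]), 'tcp_rot': array([-1.79955e+02, -6.20000e-02,  8.20290e+01])}
{'K': array([[302.53740906,   0.        , 252.8525695 ],
       [  0.        , 302.53740906, 187.93018721],
       [  0.        ,   0.        ,   1.        ]]), 'k1': 0.02333187145192189, 'extrinsics': array([[ 0.99034149, -0.13863524, -0.00200091, -0.49349218],
       [-0.13318369, -0.95521233,  0.26425652, -0.02866233],
       [-0.03854656, -0.26143771, -0.96445035,  0.55735542],
       [ 0.        ,  0.        ,  0.        ,  1.        ]])}
```

View pics/w1.png

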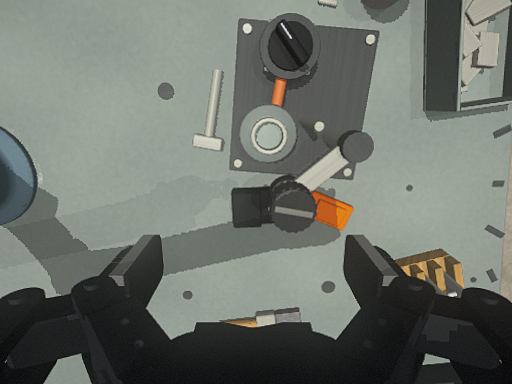

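```bash
python3 - <<'E'
from h import *
a=cv2.imread("pics/w1.png")[5:245,225:385];cv2.imwrite("pics/w1c.png",cv2.resize(a,None,fx=2.5,fy=2.5,interpolation=2))
w=np.load("w1.npy",allow_pickle=True).item();t=env.camera_info("top")
for n,a,b,z in(("mouth",(235,216.2),(268,136),.11),("cap",(271,205),(293,212),.2015),("post",(245.6,169),(358,146),.162),("pin",(231.2,187.1),(319,126),.15)):
    print(n,onz(t,a,z),onz(w,b,z))
E
```

```text
mouth [0.52158963 0.00479887 0.11      ] [0.52094182 0.00498203 0.11      ]
cap [ 0.53502262 -0.07744983  0.2015    ] [ 0.53624061 -0.07925217  0.2015    ]
post [ 0.62564097 -0.02019978  0.162     ] [ 0.62959153 -0.01779841  0.162     ]
pin [0.58477574 0.01311252 0.15      ] [0.58559196 0.01256804 0.15      ]
```

View pics/w1c.png

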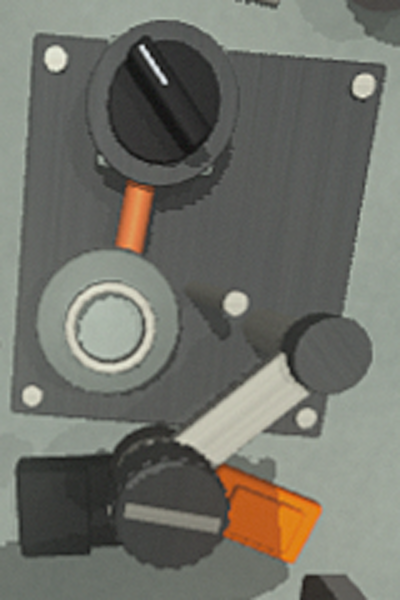

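Request:
{"op": "drive_tool", "data": {
  "deltas": [
    [0,0,0.14,0.01,-0.02,0,100],
    [0,0,0.28,0.02,-0.04,-0.02,100],
    [0,0,0.42,0.038,-0.063,-0.04,100],
    [0,0,0.56,0.038,-0.063,-0.06,100],
    [0,0,0.7,0.038,-0.063,-0.08,100],
    [0,0,0.84,0.038,-0.063,-0.1,100],
    [0,0,0.98,0.038,-0.063,-0.12,100],
    [0,0,1.12,0.038,-0.063,-0.12,100],
    [0,0,1.26,0.038,-0.063,-0.12,100],
    [0,0,1.4,0.038,-0.063,-0.12,100]
  ]
}}

```text
t: 3.15
position: [0.536, -0.0774, 0.2974]
tcp_rot: [180.0, -0.1, 162.8]
wrist_force: [0.2, 0.2, 1.1]
gripper_width: 0.0857
grip_force: 0.0
```

```bash
python3 - <<'E'
from h import *
s=env.observe();i=env.camera_info("wrist")
im=env.camera("wrist");cv2.imwrite("pics/w2.png",im[:,:,::-1]);np.save("w2.npy",i,allow_pickle=True)
print({k:np.round(s[k],4) for k in("t","joints","position","tcp_rot")})
E
```

```text
{'t': np.float64(3.15), 'joints': array([-34.2049,   8.8618,  42.3198, 104.8476,  -6.4076,  68.7889,
        82.8668]), 'position': array([ 0.536 , -0.0774,  0.2974]), 'tcp_rot': array([ 1.799966e+02, -9.250000e-02,  1.627581e+02])}
```

View pics/w2.png

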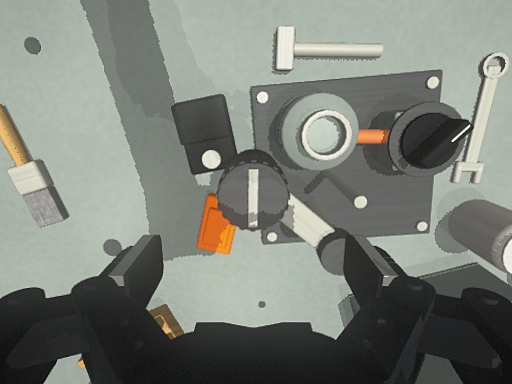

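```bash
python3 - <<'E'
from h import *
w1,w2=[np.load(f,allow_pickle=True).item() for f in("w1.npy","w2.npy")]
L=[ray(w1,(293.5,211.5)),ray(w2,(253,198.5))]
A=sum(np.eye(3)-np.outer(d,d)/(d@d) for c,d in L);b=sum((np.eye(3)-np.outer(d,d)/(d@d))@c for c,d in L)
print("tri",np.linalg.solve(A,b))
for z in(.200,.204):print(onz(w2,(253,198.5),z))
for n,p,z in(("mouth",(327,135),.11),("pin",(360.5,202),.15)):print(n,onz(w2,p,z))
# vent bar: centre check
print("vent proj",px(w1,[.568,.1224,.106]),px(w2,[.568,.1224,.106]))
E
```

```text
tri [ 0.53684042 -0.07820639  0.20298297]
[ 0.53780022 -0.07853385  0.2       ]
[ 0.53661743 -0.0781665   0.204     ]
mouth [0.52189121 0.00568635 0.11      ]
pin [0.58600326 0.01301718 0.15      ]
vent proj [292.16857822  41.39409804] [446.88404166 143.44129742]
```

Request:
{"op": "drive_tool", "data": {
  "deltas": [
    [0,0,0.14,0,-0.001,0,100],
    [0,0,0.28,0,-0.001,0,100],
    [0,0,0.42,0,-0.001,0,100],
    [0,0,0.56,0,-0.001,0,100],
    [0,0,0.7,0,-0.001,-0.02,100],
    [0,0,0.84,0,-0.001,-0.05,100],
    [0,0,0.98,0,-0.001,-0.08,100],
    [0,0,1.05,0,-0.001,-0.1,100],
    [0,0,1.05,0,-0.001,-0.113,100],
    [0,0,1.05,0,-0.001,-0.113,100]
  ]
}}

```text
t: 4.2
position: [0.5345, -0.0798, 0.1832]
tcp_rot: [179.8, -0.2, -137.7]
wrist_force: [0.1, 0.5, 0.4]
gripper_width: 0.0855
grip_force: 0.0
```

Request:
{"op": "drive_tool", "data": {
  "deltas": [
    [0,0,0,0,0,0,70],
    [0,0,0,0,0,0,50],
    [0,0,0,0,0,0,40],
    [0,0,0,0,0,0,40],
    [0,0,0,0,0,0,40],
    [0,0,0,0,0,0,40]
  ]
}}

```text
t: 4.8
position: [0.5368, -0.0813, 0.187]
tcp_rot: [-180.0, 0.1, -137.7]
wrist_force: [-1.9, 0.5, 5.4]
gripper_width: 0.0545
grip_force: 62.6
```

```bash
python3 - <<'E'
from h import *
s=env.observe()
print({k:np.round(s[k],4) for k in("t","joints","position","tcp_rot","wrist_force","ft_torque","gripper_width","grip_force")})
E
```

```text
{'t': np.float64(4.8), 'joints': array([-25.7026,  15.9352,  34.6149, 111.1393, -10.9416,  56.0068,
       146.3137]), 'position': array([ 0.5368, -0.0813,  0.187 ]), 'tcp_rot': array([-1.799620e+02,  1.383000e-01, -1.377067e+02]), 'wrist_force': array([-1.9141,  0.5109,  5.3654]), 'ft_torque': array([0.2185, 0.4786, 0.0894]), 'gripper_width': np.float64(0.0545), 'grip_force': np.float64(62.5858)}
```

Request:
{"op": "drive_tool", "data": {
  "deltas": [
    [0,0,-0.05,-0.003,0.005,0,40],
    [0,0,-0.1,-0.0055,0.0095,0,40],
    [0,0,-0.2,-0.01,0.0196,0,40],
    [0,0,-0.3,-0.0135,0.03,0,40],
    [0,0,-0.4,-0.0159,0.0407,0,40],
    [0,0,-0.5,-0.0172,0.0516,0,40],
    [0,0,-0.6,-0.0174,0.0626,0,40],
    [0,0,-0.7,-0.0166,0.0736,0,40],
    [0,0,-0.75,-0.0156,0.079,0,40],
    [0,0,-0.75,-0.0156,0.079,0,40]
  ]
}}

```text
t: 5.8
position: [0.5195, -0.0023, 0.1868]
tcp_rot: [179.9, -0.2, 179.2]
wrist_force: [-6.4, -0.5, 11.0]
gripper_width: 0.0543
grip_force: 63.8
```

Request:
{"op": "drive_tool", "data": {
  "deltas": [
    [0,0,-0.03,0.0005,0.003,0,40],
    [0,0,-0.05,0.001,0.0054,0,40],
    [0,0,-0.08,0.0018,0.0086,0,40],
    [0,0,-0.08,0.0018,0.0086,0,40],
    [0,0,-0.08,0.0018,0.0086,0,40]
  ]
}}

```text
t: 6.3
position: [0.521, 0.0056, 0.1869]
tcp_rot: [180.0, -0.2, 174.7]
wrist_force: [-7.5, -0.4, 11.3]
gripper_width: 0.0547
grip_force: 63.8
```

```bash
python3 - <<'E'
from h import *
s=env.observe()
print({k:np.round(s[k],4) for k in("t","joints","position","tcp_rot","wrist_force","ft_torque","gripper_width","grip_force")})
cv2.imwrite("pics/top1.png",cv2.resize(env.camera("top")[120:260,120:320,::-1],None,fx=4,fy=4,interpolation=2))
E
```

```text
{'t': np.float64(6.3), 'joints': array([-40.7022,  14.2453,  40.4   , 114.0027, -11.19  ,  55.7532,
        89.916 ]), 'position': array([0.521 , 0.0056, 0.1869]), 'tcp_rot': array([179.9668,  -0.1877, 174.7171]), 'wrist_force': array([-7.5222, -0.4146, 11.3191]), 'ft_torque': array([-0.2198,  1.4497,  0.023 ]), 'gripper_width': np.float64(0.0547), 'grip_force': np.float64(63.829)}
```

View pics/top1.png

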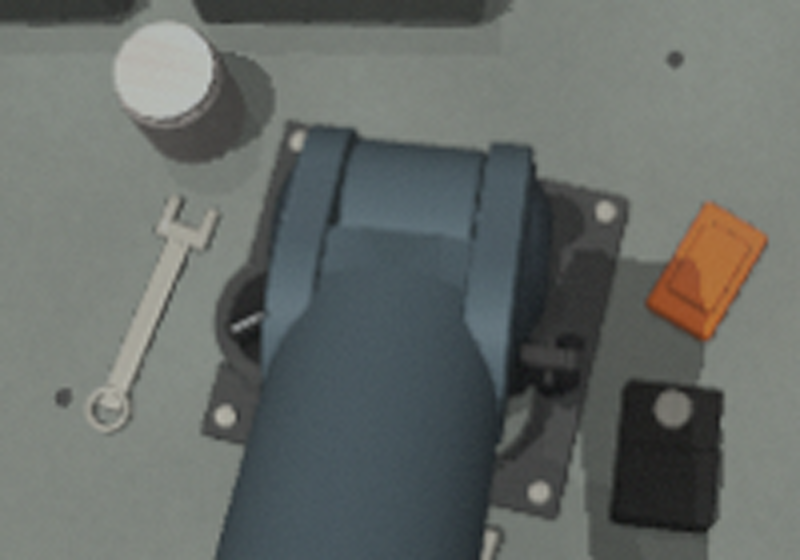

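Request:
{"op": "drive_tool", "data": {
  "deltas": [
    [0,0,-0.01,0.0003,0.0015,0,40],
    [0,0,-0.02,0.0006,0.003,0,40],
    [0,0,-0.02,0.0006,0.003,0,40],
    [0,0,-0.02,0.0006,0.003,0,40]
  ]
}}

```text
t: 6.75
position: [0.521, 0.0059, 0.1868]
tcp_rot: [-179.8, -0.2, 173.5]
wrist_force: [-7.6, -4.9, 12.5]
gripper_width: 0.0541
grip_force: 63.9
```

Request:
{"op": "drive_tool", "data": {
  "deltas": [
    [0,0,-0.01,0.0003,0.0015,0,40],
    [0,0,-0.02,0.0006,0.003,0,40],
    [0,0,-0.02,0.0006,0.003,0,40],
    [0,0,-0.02,0.0006,0.003,0,40]
  ]
}}

```text
t: 7.15
position: [0.5211, 0.0062, 0.1867]
tcp_rot: [-179.6, -0.3, 172.3]
wrist_force: [-9.0, -7.2, 12.8]
gripper_width: 0.0543
grip_force: 64.0
```

Request:
{"op": "drive_tool", "data": {
  "deltas": [
    [0,0,-0.14,0,-0.001,-0.0006,40],
    [0,0,-0.28,0,-0.001,-0.0011,40],
    [0,0,-0.42,0,-0.001,-0.0017,40],
    [0,0,-0.56,0,-0.001,-0.0022,40],
    [0,0,-0.7,0,-0.001,-0.0028,40],
    [0,0,-0.84,0,-0.001,-0.0034,40],
    [0,0,-0.98,0,-0.001,-0.0039,40],
    [0,0,-1.12,0,-0.001,-0.0045,40],
    [0,0,-1.26,0,-0.001,-0.005,40],
    [0,0,-1.4,0,-0.001,-0.0056,40]
  ]
}}

```text
t: 8.15
position: [0.5231, 0.0082, 0.1812]
tcp_rot: [-180.0, 0.1, 91.9]
wrist_force: [-3.7, -4.1, 7.0]
gripper_width: 0.0545
grip_force: 63.5
```

Request:
{"op": "drive_tool", "data": {
  "deltas": [
    [0,0,-0.14,0,0,-0.0006,40],
    [0,0,-0.28,0,0,-0.0011,40],
    [0,0,-0.42,0,0,-0.0017,40],
    [0,0,-0.56,0,0,-0.0022,40],
    [0,0,-0.7,0,0,-0.0028,40],
    [0,0,-0.84,0,0,-0.0034,40],
    [0,0,-0.98,0,0,-0.0039,40],
    [0,0,-0.98,0,0,-0.0039,40]
  ]
}}

```text
t: 8.95
position: [0.525, 0.0074, 0.1773]
tcp_rot: [179.6, -0.0, 35.8]
wrist_force: [0.8, -6.1, 2.5]
gripper_width: 0.0547
grip_force: 63.0
```

```bash
python3 - <<'E'
from h import *
s=env.observe()
print({k:np.round(s[k],4) for k in("t","joints","position","tcp_rot","wrist_force","ft_torque","gripper_width","grip_force")})
E
```

```text
{'t': np.float64(8.95), 'joints': array([-61.9516,  26.7067,  69.1723, 114.8791, -29.2435,  58.248 ,
       -32.9375]), 'position': array([0.525 , 0.0074, 0.1773]), 'tcp_rot': array([ 1.795847e+02, -3.310000e-02,  3.580030e+01]), 'wrist_force': array([ 0.8274, -6.086 ,  2.4907]), 'ft_torque': array([-1.0075, -0.0032, -0.3418]), 'gripper_width': np.float64(0.0547), 'grip_force': np.float64(63.0286)}
```

Request:
{"op": "drive_tool", "data": {
  "deltas": [
    [0,0,-0.12,0,0,-0.0005,40],
    [0,0,-0.24,0,0,-0.001,40],
    [0,0,-0.36,0,0,-0.0014,40],
    [0,0,-0.36,0,0,-0.0014,40]
  ]
}}

```text
t: 9.35
position: [0.5253, 0.0067, 0.1759]
tcp_rot: [179.5, -0.2, 15.2]
wrist_force: [2.4, -6.7, 1.0]
gripper_width: 0.0545
grip_force: 63.4
```

```bash
python3 - <<'E'
from h import *
s=env.observe()
print({k:np.round(s[k],4) for k in("t","joints","position","tcp_rot","wrist_force","ft_torque","gripper_width","grip_force")})
E
```

```text
{'t': np.float64(9.35), 'joints': array([-64.1505,  30.6727,  73.6039, 115.0022, -33.9882,  59.902 ,
       -49.3833]), 'position': array([0.5253, 0.0067, 0.1759]), 'tcp_rot': array([179.5037,  -0.2227,  15.1923]), 'wrist_force': array([ 2.3587, -6.6949,  0.9694]), 'ft_torque': array([-1.2115, -0.3009, -0.2419]), 'gripper_width': np.float64(0.0545), 'grip_force': np.float64(63.4138)}
```

Request:
{"op": "drive_tool", "data": {
  "deltas": [
    [0,0,-0.1,0,0,-0.0004,40],
    [0,0,-0.2,0,0,-0.0008,40],
    [0,0,-0.3,0,0,-0.0012,40],
    [0,0,-0.3,0,0,-0.0012,40]
  ]
}}

```text
t: 9.75
position: [0.5289, 0.0062, 0.1756]
tcp_rot: [179.2, -0.8, -1.3]
wrist_force: [8.5, -8.7, -4.7]
gripper_width: 0.0542
grip_force: 65.1
```

Request:
{"op": "drive_tool", "data": {
  "deltas": [
    [0,0,-0.1,0,0,-0.0004,40],
    [0,0,-0.2,0,0,-0.0008,40],
    [0,0,-0.2,0,0,-0.0008,40]
  ]
}}

```text
t: 10.05
position: [0.5285, 0.0048, 0.1757]
tcp_rot: [179.4, -0.9, -13.2]
wrist_force: [6.1, -9.7, 2.5]
gripper_width: 0.0545
grip_force: 69.7
```

```bash
python3 - <<'E'
from h import *
s=env.observe()
print({k:np.round(s[k],4) for k in("t","joints","position","tcp_rot","wrist_force","ft_torque","gripper_width","grip_force")})
E
```

```text
{'t': np.float64(10.05), 'joints': array([-66.1349,  36.8728,  79.0993, 114.9364, -40.7077,  62.8221,
       -72.063 ]), 'position': array([0.5285, 0.0048, 0.1757]), 'tcp_rot': array([179.4135,  -0.9272, -13.1975]), 'wrist_force': array([ 6.0729, -9.7418,  2.4842]), 'ft_torque': array([-2.086 , -1.2103,  0.7374]), 'gripper_width': np.float64(0.0545), 'grip_force': np.float64(69.7155)}
```

Request:
{"op": "drive_tool", "data": {
  "deltas": [
    [0,0,0,0,0,0.0,60],
    [0,0,0,0,0,0,100],
    [0,0,0,0,0,0,100],
    [0,0,0,0,0,0,100],
    [0,0,0.1,0,0,0.04,100],
    [0,0,0.2,0,0,0.08,100],
    [0,0,0.3,0,0,0.12,100],
    [0,0,0.4,0,0,0.12,100],
    [0,0,0.5,0,0,0.12,100],
    [0,0,0.5,0,0,0.12,100]
  ]
}}

```text
t: 11.05
position: [0.5231, 0.0118, 0.2925]
tcp_rot: [-179.9, -0.0, 15.5]
wrist_force: [-0.4, -0.4, 0.0]
gripper_width: 0.0855
grip_force: 0.0
```

```bash
python3 - <<'E'
from h import *
s=env.observe()
i=env.camera_info("wrist")
im=env.camera("wrist");cv2.imwrite("pics/w3.png",im[:,:,::-1]);np.save("w3.npy",i,allow_pickle=True)
print({k:np.round(s[k],4) for k in("t","joints","position","tcp_rot","wrist_force","gripper_width","grip_force")})
E
```

```text
{'t': np.float64(11.05), 'joints': array([-74.916 ,  23.0059,  85.4323, 108.2974, -24.4203,  71.4719,
       -56.1312]), 'position': array([0.5231, 0.0118, 0.2925]), 'tcp_rot': array([-1.798538e+02, -4.270000e-02,  1.552470e+01]), 'wrist_force': array([-0.4299, -0.3681,  0.0166]), 'gripper_width': np.float64(0.0855), 'grip_force': np.float64(0.0)}
```

View pics/w3.png

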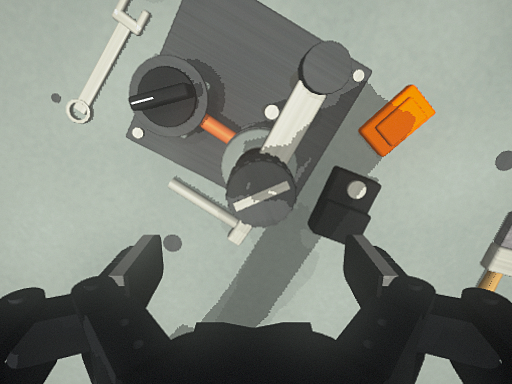

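```bash
python3 - <<'E'
from h import *
w1,w3=[np.load(f,allow_pickle=True).item() for f in("w1.npy","w3.npy")]
def ang(i,a,b,z):
    d=onz(i,b,z)-onz(i,a,z);return np.degrees(np.arctan2(d[1],d[0]))
c=lambda p:np.array(p)/2.5+(224.7,4.7)
print("bar0",ang(w1,c((123,510)),c((221,524)),.203),"bar now",ang(w3,(235,208),(288,185),.191))
for z in(.191,.194):print("cap",onz(w3,(261.5,196.5),z))
print("post",onz(w3,(327,68),.162),"pin",onz(w3,(271.5,112),.15), "proj neck191",px(w3,[.5217,.0052,.191]))
im=cv2.imread("pics/w3.png")
g=cv2.cvtColor(im,cv2.COLOR_BGR2GRAY);m=np.zeros_like(g);cv2.circle(m,(261,190),32,255,-1)
b=((g>110)&(m>0)).astype(np.uint8);n,l,st,ce=cv2.connectedComponentsWithStats(b)
print(st[1:],ce[1:]);
for k in range(1,n):
    if st[k,4]>200:
        p=np.argwhere(l==k)[:,::-1].astype(np.float32);print(cv2.minAreaRect(p))
E
```

```text
bar0 -16.468787612107146 bar now -49.95918934191544
cap [0.5216231  0.00436561 0.191     ]
cap [0.52248528 0.00468996 0.194     ]
post [ 0.62914067 -0.01937613  0.162     ] pin [0.58521399 0.01255348 0.15      ] proj neck191 [260.50655556 196.1373505 ]
[[231 181  59  31 593]
 [247 183   3   6  10]
 [270 201   1   1   1]
 [278 200   2   1   2]
 [239 205  25  16 129]
 [261 205   1   1   1]
 [261 207   1   1   1]
 [265 218   1   1   1]
 [260 220   1   1   1]
 [265 220   1   1   1]] [[259.11467116 196.22765599]
 [247.9        185.3       ]
 [270.         201.        ]
 [278.5        200.        ]
 [252.53488372 212.58914729]
 [261.         205.        ]
 [261.         207.        ]
 [265.         218.        ]
 [260.         220.        ]
 [265.         220.        ]]
((260.4827575683594, 194.70689392089844), (13.92715072631836, 59.422508239746094), 68.19859313964844)
```

Request:
{"op": "drive_tool", "data": {
  "deltas": [
    [0,0,0.14,0,-0.003,0,100],
    [0,0,0.28,-0.0014,-0.0066,0,100],
    [0,0,0.42,-0.0014,-0.0066,0,100],
    [0,0,0.56,-0.0014,-0.0066,0,100],
    [0,0,0.7,-0.0014,-0.0066,0,100],
    [0,0,0.84,-0.0014,-0.0066,0,100],
    [0,0,0.98,-0.0014,-0.0066,0,100],
    [0,0,1.12,-0.0014,-0.0066,0,100],
    [0,0,1.26,-0.0014,-0.0066,0,100],
    [0,0,1.26,-0.0014,-0.0066,0,100]
  ]
}}

```text
t: 12.1
position: [0.5213, 0.0045, 0.2918]
tcp_rot: [-179.9, -0.0, 87.5]
wrist_force: [-0.8, 0.2, 0.3]
gripper_width: 0.0854
grip_force: 0.0
```

```bash
python3 - <<'E'
from h import *
s=env.observe()
print({k:np.round(s[k],4) for k in("t","joints","position","tcp_rot","wrist_force")})
E
```

```text
{'t': np.float64(12.1), 'joints': array([-66.1133,  10.2489,  68.3291, 108.399 , -10.2711,  68.188 ,
         3.305 ]), 'position': array([0.5213, 0.0045, 0.2918]), 'tcp_rot': array([-1.799154e+02, -1.030000e-02,  8.754130e+01]), 'wrist_force': array([-0.8375,  0.1912,  0.3102])}
```

Request:
{"op": "drive_tool", "data": {
  "deltas": [
    [0,0,0,0,0,-0.04,100],
    [0,0,0,0,0,-0.08,100],
    [0,0,0,0,0,-0.105,100],
    [0,0,0,0,0,-0.116,100],
    [0,0,0,0,0,-0.116,70],
    [0,0,0,0,0,-0.116,40],
    [0,0,0,0,0,-0.116,40],
    [0,0,0,0,0,-0.116,40],
    [0,0,0,0,0,-0.116,40]
  ]
}}

```text
t: 13.0
position: [0.5231, 0.0043, 0.1779]
tcp_rot: [179.8, -0.1, 87.6]
wrist_force: [-0.5, -0.9, 6.3]
gripper_width: 0.0542
grip_force: 63.1
```

Request:
{"op": "drive_tool", "data": {
  "deltas": [
    [0,0,-0.08,0,0,0,40],
    [0,0,-0.16,0,0,0,40],
    [0,0,-0.24,0,0,0,40],
    [0,0,-0.24,0,0,0,40]
  ]
}}

```text
t: 13.4
position: [0.5239, 0.0077, 0.1778]
tcp_rot: [179.9, -0.1, 74.5]
wrist_force: [-0.6, 3.8, 5.8]
gripper_width: 0.0543
grip_force: 63.8
```

```bash
python3 - <<'E'
from h import *
s=env.observe()
print({k:np.round(s[k],4) for k in("t","joints","position","tcp_rot","wrist_force","ft_torque","gripper_width","grip_force","joint_efforts")})
E
```

```text
{'t': np.float64(13.4), 'joints': array([-58.5277,  23.0032,  63.7769, 114.8471, -24.8403,  56.9645,
         1.9061]), 'position': array([0.5239, 0.0077, 0.1778]), 'tcp_rot': array([ 1.798808e+02, -1.267000e-01,  7.447580e+01]), 'wrist_force': array([-0.6301,  3.8222,  5.7861]), 'ft_torque': array([0.6284, 0.0557, 1.4784]), 'gripper_width': np.float64(0.0543), 'grip_force': np.float64(63.7744), 'joint_efforts': array([ 3.34620e+00, -2.16085e+01,  1.12290e+01, -1.78255e+01,
       -1.99000e-02, -3.92000e-01, -1.65800e+00])}
```

Request:
{"op": "drive_tool", "data": {
  "deltas": [
    [0,0,0,0,0,0,60],
    [0,0,0,0,0,0,100],
    [0,0,0,0,0,0,100],
    [0,0,0,0,0,0,100],
    [0,0,0,0,0,0.04,100],
    [0,0,0,0,0,0.08,100],
    [0,0,0,0.01,0.03,0.11,100],
    [0,0,0,0.02,0.05,0.11,100],
    [0,0,0,0.03,0.06,0.11,100],
    [0,0,0,0.03,0.06,0.11,100]
  ]
}}

```text
t: 14.4
position: [0.5527, 0.0666, 0.2863]
tcp_rot: [180.0, 0.0, 74.1]
wrist_force: [-0.2, 0.8, -0.5]
gripper_width: 0.0854
grip_force: 0.0
```

```bash
python3 - <<'E'
from h import *
s=env.observe()
i=env.camera_info("wrist")
im=env.camera("wrist");cv2.imwrite("pics/w4.png",im[:,:,::-1]);np.save("w4.npy",i,allow_pickle=True)
print({k:np.round(s[k],4) for k in("t","joints","position","tcp_rot","wrist_force")})
w3=np.load("w3.npy",allow_pickle=True).item()
a,b=onz(w3,(131,103),.106),onz(w3,(197,88),.106);print((a+b)/2,np.degrees(np.arctan2(*(b-a)[1::-1])))
print(px(i,[.5687,.1224,.106]),px(i,[.5217,.0052,.189]))
E
```

```text
{'t': np.float64(14.4), 'joints': array([-67.8835,  19.5083,  69.0578, 104.3542, -19.4164,  69.5118,
        -8.8914]), 'position': array([0.5527, 0.0666, 0.2863]), 'tcp_rot': array([1.799542e+02, 1.710000e-02, 7.406970e+01]), 'wrist_force': array([-0.1542,  0.7536, -0.4524])}
[0.57138455 0.11655234 0.106     ] -62.22012699246797
[253.5331585 113.3293645] [237.89860293 272.28991747]
```

View pics/w4.png

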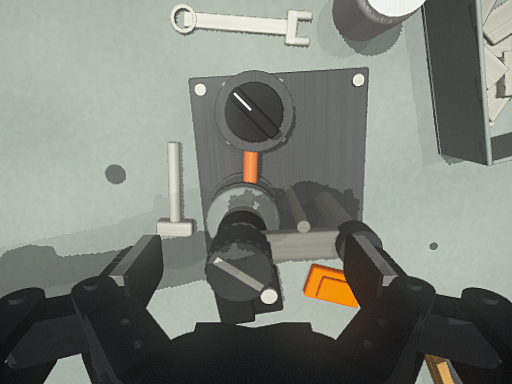

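```bash
python3 - <<'E'
from h import *
i=np.load("w4.npy",allow_pickle=True).item()
a,b=onz(i,(229,90),.106),onz(i,(277,137),.106);print((a+b)/2,np.degrees(np.arctan2(*(b-a)[1::-1])))
a,b=onz(i,(234,92),.106),onz(i,(250,109),.106);print("pointer",np.degrees(np.arctan2(*(b-a)[1::-1])))
print("plate edge",[onz(i,p,.012) for p in((200,90),(359,80))])
E
```

```text
[0.56849073 0.12178538 0.106     ] -59.413797414604865
pointer -61.693065311761785
plate edge [array([0.51122722, 0.16556937, 0.012     ]), array([0.70517055, 0.12221765, 0.012     ])]
```

Request:
{"op": "drive_tool", "data": {
  "deltas": [
    [0,0,0.13,0.004,0.02,0,100],
    [0,0,0.26,0.01,0.04,0,100],
    [0,0,0.4,0.016,0.0556,0,100],
    [0,0,0.53,0.016,0.0556,-0.03,100],
    [0,0,0.66,0.016,0.0556,-0.06,100],
    [0,0,0.8,0.016,0.0556,-0.1,100],
    [0,0,0.8,0.016,0.0556,-0.13,100],
    [0,0,0.8,0.016,0.0556,-0.15,100],
    [0,0,0.8,0.016,0.0556,-0.15,100]
  ]
}}

```text
t: 15.35
position: [0.5643, 0.1173, 0.1331]
tcp_rot: [-179.5, -0.0, 119.6]
wrist_force: [-0.6, 0.1, -0.5]
gripper_width: 0.0856
grip_force: 0.0
```

Request:
{"op": "drive_tool", "data": {
  "deltas": [
    [0,0,0,0,0,-0.02,100],
    [0,0,0,0,0,-0.035,100],
    [0,0,0,0,0,-0.038,100],
    [0,0,0,0,0,-0.038,100]
  ]
}}

```text
t: 15.75
position: [0.5676, 0.1195, 0.0984]
tcp_rot: [-180.0, 0.0, 119.7]
wrist_force: [0.2, -0.0, 0.5]
gripper_width: 0.0853
grip_force: 0.0
```

```bash
python3 - <<'E'
from h import *
s=env.observe()
print({k:np.round(s[k],4) for k in("t","joints","position","tcp_rot","wrist_force","ft_torque")})
E
```

```text
{'t': np.float64(15.75), 'joints': array([-52.4812,  31.9767,  45.8044, 109.5059, -29.2733,  50.8918,
        37.8167]), 'position': array([0.5676, 0.1195, 0.0984]), 'tcp_rot': array([-1.799571e+02,  2.900000e-03,  1.197060e+02]), 'wrist_force': array([ 0.1777, -0.0339,  0.4636]), 'ft_torque': array([-0.0324, -0.0189, -0.088 ])}
```

Request:
{"op": "drive_tool", "data": {
  "deltas": [
    [0,0,0,0.001,0.0025,0,80],
    [0,0,0,0.001,0.0025,0,50],
    [0,0,0,0.001,0.0025,0,20],
    [0,0,0,0.001,0.0025,0,5],
    [0,0,0,0.001,0.0025,0,5],
    [0,0,0,0.001,0.0025,0,5],
    [0,0,0,0.001,0.0025,0,5],
    [0,0,0,0.001,0.0025,0,5]
  ]
}}

```text
t: 16.55
position: [0.5698, 0.123, 0.0989]
tcp_rot: [179.9, 0.0, 119.7]
wrist_force: [2.4, 2.4, 1.7]
gripper_width: 0.0131
grip_force: 61.6
```

Request:
{"op": "drive_tool", "data": {
  "deltas": [
    [0,0,-0.1,0,0,0,5],
    [0,0,-0.2,0,0,0,5],
    [0,0,-0.3,0,0,0,5],
    [0,0,-0.4,0,0,0,5],
    [0,0,-0.5,0,0,0,5],
    [0,0,-0.6,0,0,0,5],
    [0,0,-0.7,0,0,0,5],
    [0,0,-0.8,0,0,0,5],
    [0,0,-0.8,0,0,0,5]
  ]
}}

```text
t: 17.45
position: [0.57, 0.1231, 0.0989]
tcp_rot: [179.9, -0.1, 73.9]
wrist_force: [3.2, 2.4, 1.7]
gripper_width: 0.0128
grip_force: 61.8
```

```bash
python3 - <<'E'
from h import *
s=env.observe()
print({k:np.round(s[k],4) for k in("t","joints","position","tcp_rot","wrist_force","ft_torque")})
E
```

```text
{'t': np.float64(17.45), 'joints': array([-59.6302,  37.353 ,  56.1492, 109.4434, -38.4055,  54.1959,
        -1.0649]), 'position': array([0.57  , 0.1231, 0.0989]), 'tcp_rot': array([ 1.798797e+02, -5.450000e-02,  7.391870e+01]), 'wrist_force': array([3.158 , 2.3508, 1.6571]), 'ft_torque': array([ 0.3733, -0.5097, -0.0454])}
```

Turned 0.8 rad with no stop yet; now on gently toward the stop.

Request:
{"op": "drive_tool", "data": {
  "deltas": [
    [0,0,-0.06,0,0,0,5],
    [0,0,-0.12,0,0,0,5],
    [0,0,-0.18,0,0,0,5],
    [0,0,-0.24,0,0,0,5],
    [0,0,-0.24,0,0,0,5],
    [0,0,-0.24,0,0,0,5]
  ]
}}

```text
t: 18.05
position: [0.57, 0.1231, 0.0989]
tcp_rot: [179.9, -0.1, 60.3]
wrist_force: [4.0, 3.4, 2.4]
gripper_width: 0.0129
grip_force: 61.7
```

```bash
python3 - <<'E'
from h import *
s=env.observe()
print({k:np.round(s[k],4) for k in("t","joints","position","tcp_rot","wrist_force","ft_torque")})
E
```

```text
{'t': np.float64(18.05), 'joints': array([-61.3672,  39.1967,  59.0274, 109.5159, -41.1943,  55.4469,
       -12.5503]), 'position': array([0.57  , 0.1231, 0.0989]), 'tcp_rot': array([ 1.799054e+02, -1.257000e-01,  6.027180e+01]), 'wrist_force': array([4.0174, 3.4303, 2.3707]), 'ft_torque': array([ 0.5313, -0.7822, -0.0865])}
```

Request:
{"op": "drive_tool", "data": {
  "deltas": [
    [0,0,-0.05,0,0,0,5],
    [0,0,-0.1,0,0,0,5],
    [0,0,-0.15,0,0,0,5],
    [0,0,-0.15,0,0,0,5]
  ]
}}

```text
t: 18.45
position: [0.57, 0.1231, 0.0989]
tcp_rot: [179.9, -0.1, 51.6]
wrist_force: [5.0, 2.8, 2.7]
gripper_width: 0.0127
grip_force: 61.8
```

Request:
{"op": "drive_tool", "data": {
  "deltas": [
    [0,0,-0.05,0,0,0,5],
    [0,0,-0.1,0,0,0,5],
    [0,0,-0.1,0,0,0,5]
  ]
}}

```text
t: 18.75
position: [0.5701, 0.1231, 0.0989]
tcp_rot: [179.9, -0.1, 45.9]
wrist_force: [5.3, 2.9, 2.7]
gripper_width: 0.0122
grip_force: 61.8
```

```bash
python3 - <<'E'
from h import *
s=env.observe()
print({k:np.round(s[k],4) for k in("t","joints","position","tcp_rot","wrist_force","ft_torque")})
E
```

```text
{'t': np.float64(18.75), 'joints': array([-63.0702,  41.33  ,  61.992 , 109.5704, -44.1243,  56.9393,
       -24.6908]), 'position': array([0.5701, 0.1231, 0.0989]), 'tcp_rot': array([ 1.799305e+02, -1.421000e-01,  4.591810e+01]), 'wrist_force': array([5.2934, 2.9015, 2.7091]), 'ft_torque': array([ 0.5929, -0.9516, -0.1139])}
```

Request:
{"op": "drive_tool", "data": {
  "deltas": [
    [0,0,-0.05,0,0,0,5],
    [0,0,-0.1,0,0,0,5],
    [0,0,-0.1,0,0,0,5]
  ]
}}

```text
t: 19.05
position: [0.5701, 0.1231, 0.0989]
tcp_rot: [179.9, -0.1, 40.4]
wrist_force: [4.6, 2.2, 1.5]
gripper_width: 0.0125
grip_force: 62.1
```

Request:
{"op": "drive_tool", "data": {
  "deltas": [
    [0,0,-0.05,0,0,0,5],
    [0,0,-0.1,0,0,0,5],
    [0,0,-0.1,0,0,0,5]
  ]
}}

```text
t: 19.35
position: [0.5701, 0.1232, 0.099]
tcp_rot: [179.8, 0.0, 35.2]
wrist_force: [4.4, 1.2, 4.5]
gripper_width: 0.0129
grip_force: 102.6
```

```bash
python3 - <<'E'
from h import *
s=env.observe()
print({k:np.round(s[k],4) for k in("t","joints","position","tcp_rot","wrist_force","ft_torque","gripper_width")})
E
```

```text
{'t': np.float64(19.35), 'joints': array([-64.3265,  43.1168,  64.1861, 109.5256, -46.1327,  58.2109,
       -33.9935]), 'position': array([0.5701, 0.1232, 0.099 ]), 'tcp_rot': array([1.798036e+02, 1.290000e-02, 3.520030e+01]), 'wrist_force': array([4.3813, 1.1685, 4.4969]), 'ft_torque': array([ 0.2613, -0.9812,  2.8642]), 'gripper_width': np.float64(0.0129)}
```

Request:
{"op": "drive_tool", "data": {
  "deltas": [
    [0,0,0,0,0,0,30],
    [0,0,0,0,0,0,70],
    [0,0,0,0,0,0,100],
    [0,0,0,0,0,0,100],
    [0,0,0,0,0,0,100],
    [0,0,0,0,0,0.04,100],
    [0,0,0.1,0,0,0.08,100],
    [0,0,0.2,0,0,0.13,100],
    [0,0,0.3,0,0,0.18,100],
    [0,0,0.3,0,0,0.18,100]
  ]
}}

```text
t: 20.35
position: [0.5733, 0.1214, 0.2858]
tcp_rot: [179.6, -0.6, 51.5]
wrist_force: [1.0, -0.3, 0.1]
gripper_width: 0.0851
grip_force: 0.0
```

```bash
python3 - <<'E'
from h import *
s=env.observe()
i=env.camera_info("wrist")
im=env.camera("wrist");cv2.imwrite("pics/w5.png",im[:,:,::-1]);np.save("w5.npy",i,allow_pickle=True)
print({k:np.round(s[k],4) for k in("t","joints","position","tcp_rot","wrist_force")})
for P in([.5217,.0052,.191],[.5695,.1225,.106]):print(px(i,P))
E
```

```text
{'t': np.float64(20.35), 'joints': array([-72.6696,  29.4921,  75.6475, 101.0491, -30.2114,  72.6749,
       -28.0603]), 'position': array([0.5733, 0.1214, 0.2858]), 'tcp_rot': array([179.5682,  -0.6162,  51.5475]), 'wrist_force': array([ 1.0204, -0.3195,  0.1336])}
[289.27515068 332.95276912]
[248.35965813 174.39892073]
```

View pics/w5.png

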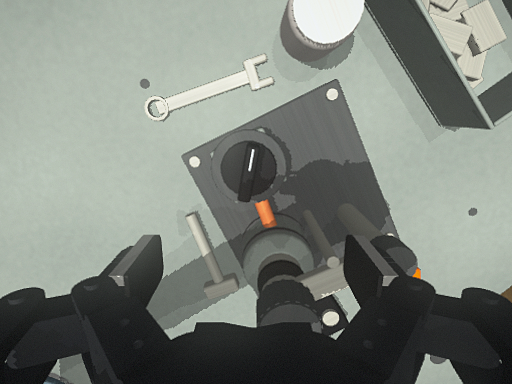

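```bash
python3 - <<'E'
from h import *
i=np.load("w5.npy",allow_pickle=True).item()
b,a=onz(i,(253,143),.106),onz(i,(244,200),.106);th=np.degrees(np.arctan2(*(a-b)[1::-1]))
print("bar",th, (a+b)/2)
if 25<th%180<48: print(env.hand_in())
E
```

```text
bar -137.46646520124253 [0.57097341 0.12429054 0.106     ]
the job is handed in; nothing more can be done
None
```

The job is handed in; no verdict came back. The bridge is against its stop pin, with the cap about 1 mm off the mouth's axis. The cap was then screwed to its end stop (1.5 N m resistance on a re-check), and after that the vent knob to its own (2.9 N m, about 1.36 rad turned). The gripper was open and clear, nothing around the pot looked moved, and the clock stood at 20.4 s.

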